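Load the scent carousel and present the red-brown vial

ROBOT

A 6-joint arm with a two-finger parallel gripper is mounted at the origin on a cart in front of the work surface, level with it; the furniture and walls round the work are solid. World frame = base frame: x ahead of the robot, y to its left, z up, the work surface at z = 0. Lengths are in m, angles in rad, forces in N, time in s.
With the tool pointing down it reaches from about 0.35 to 0.925 m from the base axis. Payload 6.4 kg.
Tool frame: the origin (TCP) lies at the very end of the fingers, on their centre line; the grasp point (between the pads) lies 19 mm behind it; z points along the fingers, y is the line along which they close (so a half turn about z gives the same grasp; the last joint's range is limited). The gripper opens to 94 mm and grips with 3 to 60 N. Pads are 16 mm wide; open, the fingers measure 119 mm over their backs; the gripper's body (75 mm by 177 mm) begins 78 mm behind the grasp point.
Start: joints at [1.018, 0.245, 1.558, -0, 1.339, -0.174], TCP at [0.24, 0.604, 0.205] pointing down, gripper open.
Joint ranges: [-3.13, 3.13], [-1.02, 2.26], [0.13, 2.54], [-0.95, 4.09], [0.21, 2.88], [-2.74, 2.74]. Speed limits (rad/s): [2.57, 2.57, 3.14, 3.14, 3.14, 3.14].

INTERFACE

Orientations are given as [roll, pitch, yaw] about the fixed x, y, z axes, in that order (R = Rz(yaw) Ry(pitch) Rx(roll)).
In Python, from workcell import bot gives the robot as it stands.
- The arm moves only by the tool step_arm, never from a script. Its argument "series" is one flat list of numbers, 7 for each row, row after row: the shift along the tool's x, y, z scaled (see below), then the turn, a rotation vector about the tool's x, y, z scaled (see below), then the closure in counts, from 0 (fully open) to 255 (shut). A call has exactly 10 rows; each row shifts and turns the commanded pose from where the row before left it, along the tool's axes as they then stand; what a row does not reach is not made up. The controller multiplies each number of a shift by 200 mm and each number of a turn by 60 degrees. A row lasts 1/10 s, in which the tool goes at most 50 mm and 8.59 degrees, less where a joint would pass 70% of its speed; a pose out of reach is approached as far as the arm can. A call with a number of a shift or a turn outside -1 to 1 is refused whole. A call with a gripper value outside its range is refused whole. The fingers move at their own pace and stop on an object; the grip force is fixed at half the most. Time passes only in rows, so rows that do not move let the fingers close, or fill a call up. It gives the time, the measured TCP pose, the force, the opening and the grip force at its end, in the units of the state.
- bot.get_state(): the state, without advancing time (a new reading comes with each control period).
- bot.capture(name): name is "side" or "top" or "wrist"; returns a dict with "image" (400x640x3 uint8, red, green, blue), "K" (3x3 intrinsics, pixels), "R" (3x3) and "t" (3): a world point X has camera coordinates R X + t. Camera axes: x right, y down, z forward; pixel columns grow to the right and rows downward; lengths in m; the calibration is good to about 2 mm. A picture is of the moment at which its call begins. There is no depth.
- bot.sign_off(): hands the job in; it is judged then, once.
The state is a dict: "time": time; "qpos": joint angles; "qd": joint speeds; "joint_efforts": joint torques, N m; "tool_pos": TCP position; "tcp_rot": TCP orientation; "contact_force": force on the tool from outside, world axes, zero at the start; "ft_torque": the same for the moment, N m; "finger_gap": finger opening in m; "finger_force": force on a finger pad.
Only numpy, scipy, OpenCV 4.12 (cv2) and the standard library are available. Lean on these libraries where they do the work, as an engineer would, in place of code of your own. Each camera call takes 0.05 s, during which the arm holds its last target. There are 200 camera calls.

TASK

Stand the loose red-brown scent vial upright in the carousel cup that has the orange pad in its bottom, and let go of it. Then turn the carousel by the black bar knob in its middle until that vial stands right behind the red pointer, and finish still gripping the knob, holding the turntable still there. Leave the other vials standing in their cups and the candle glass, wick spool and amber bottle where they are.

Things in the scene. Friction and masses are not known exactly. Their poses are not given: they have to be found in the camera images.
- red_vial_mid (a point): Centre, half-way up, of the loose red-brown corked scent vial: 26 mm round, 68 mm tall in all; round body to 50 mm up, then a 17 mm cork at the top. Its z axis points up along the vial. It stands upright on the table to the left of the carousel at the start.
- pad_top (a point): Centre of the upper face (18 mm above the table) of the loose orange pad, 28 mm round, 4 mm thick, in the bottom of the one free carousel cup, next to the front cup on its left or right. It marks the middle of that cup to about 2 mm and travels with it. The cup's rim is 16 mm above the pad's top; the vial is to stand on the pad.
- pad: The orange pad; origin at the centre of its underside. The five cups are aluminium rings, 33 mm inner and 39 mm outer diameter, 20 mm high, on the turning plate, with centres 75 mm from the carousel's axis and 72 degrees apart.
- knob_grip (a point): Centre of the black bar knob, on the carousel's vertical turning axis, 113 mm above the table. The bar is 52 mm long along this point's x axis, 15 mm wide along its y axis and 34 mm high (96 to 130 mm above the table), on a 14 mm round post. It is fixed to the turning plate and turns with it.
- front_spot (a point): Spot fixed to the carousel's unmoving foot, 75 mm from the axis right behind the red pointer, at the height of the plate's upper face (14 mm): the centre of whichever cup has been turned to the pointer. The pointer stands outside the plate's rim in line with it, 100 to 127 mm from the axis, 66 mm high, on the side towards the robot.
- turntable (a joint): Angle of the turning plate (196 mm across, upper face 14 mm above the table): 0 at the start of every run, positive anticlockwise seen from above (rad). It turns either way against light friction (0.06 Nm) and stays where it is left; bringing the free cup to the pointer takes 64 to 80 degrees.
- red_vial: The red-brown vial itself; origin at the centre of its underside.
- knob: The black bar knob; same point and axes as knob_grip. Vials in the other cups reach up to 76 mm above the table, the red-brown one on its pad up to 86 mm, so they stay below the knob.
- white_vial: White corked vial, 26 mm round, 54 mm tall, standing in the cup that starts near the pointer; origin at its underside.
- ochre_vial: Ochre corked vial, 26 mm round, 62 mm tall, in the cup on the other side of the front cup; origin at its underside.
- rear_vial_a: White corked vial, 54 mm tall, in a rear cup; origin at its underside.
- rear_vial_b: Ochre corked vial, 62 mm tall, in a rear cup; origin at its underside.
- cup: Small amber-brown candle glass, 64 mm across, 62 mm high, left of the work, to be left alone; origin at its underside.
- spool: Spool of white wick, 58 mm across, 56 mm high, right of the carousel, to be left alone.
- bottle: Amber bottle with black cap, 55 mm across, 99 mm high, right of the carousel, to be left alone; origin at its underside.
Not all that is in view belongs to the job. Leave any blue or green look-alike of the ochre_vial alone.

How it is judged:
On the way, in this order (a step that is already met when the one before it is completed fails the run):
1. the red-brown vial stands upright on the orange pad in its cup, let go (angle between red_vial_mid's own z axis and vertical below 0.14 rad and horizontal distance between red_vial_mid and pad_top below 0.008 m and height (world z) of red_vial_mid between 0.045 and 0.057 m and contact force between each of the arm, the fingers and red_vial below 0.05 N), for 0.2 s.
2. the red-brown vial stands behind the red pointer and the knob is gripped (all of step 1 and horizontal distance between red_vial_mid and front_spot below 0.012 m and contact force between the fingers and knob above 2 N), for 0.2 s.
At the end, for the whole second after the job is handed in: The red-brown vial stands untouched and upright (within 8 degrees) on the orange pad in its cup, within 12 mm of the spot behind the red pointer; the fingers grip the knob with more than 2 N and the turntable is still (under 0.05 rad/s); the other four vials stand in their cups (all of step 2 and velocity of joint turntable between -0.05 and 0.05 rad/s and angle between each of white_vial, ochre_vial, rear_vial_a, rear_vial_b's own z axis and vertical below 0.25 rad); the arm keeps its last pose, push and grip.
It fails at once if candle glass, wick spool or amber bottle moved by more than 20 mm (distance of any of cup, spool, bottle from where it was at the start of the episode above 0.02 m).
It fails at once if a vial in another cup tipped or lifted out (angle between any of white_vial, ochre_vial, rear_vial_a, rear_vial_b's own z axis and vertical above 0.5 rad or height (world z) of any of white_vial, ochre_vial, rear_vial_a, rear_vial_b above 0.034 m).
It also fails if it takes over 50 s, if anything falls off the work surface, if the arm or the gripper's body presses on something with over 40 N, if the wrist force passes 120 N, or if a joint passes its speed limit or range.

## Working session

There is one attempt and no reset: what is moved stays moved. The work goes in short steps, Python scripts to look and compute and a tool call to move; the robot and the scene stay as the last step left them, time stands still between calls to the robot, and variables do not carry over. Pictures are saved under pics/ and viewed, at most 10 in all, crops included, and the job is handed in when it is done.

Besides the shell and the picture viewer there is one more tool, called after ">>>" as name(argument=value, ...) on one line, values as JSON. step_arm: Moves the arm, as the interface text tells. Shifts and turns lie within -1 to 1; 1 stands for 200 mm of shift or 60 degrees of turn. Its arguments: {"type":"object","properties":{"series":{"type":"array"}},"required":["series"]}

```bash
mkdir -p pics; ls; python3 - <<'E'
from workcell import bot
import cv2,pickle
d={}
for n in ("top","side"):
    c=bot.capture(n); d[n]=c; cv2.imwrite(f"pics/{n}0.png",c["image"][:,:,::-1])
    print(n,c["K"].tolist(),c["R"].round(4).tolist(),c["t"].round(4).tolist())
pickle.dump(d,open("c0.pkl","wb"))
s=bot.get_state(); print(s["time"],s["tool_pos"],s["tcp_rot"],s["finger_gap"])
E
```

```text
pics
top [[405.5058249957052, 0.0, 327.43251545130965], [0.0, 405.5058249957052, 197.16742260246826], [0.0, 0.0, 1.0]] [[0.0707, -0.9975, 0.0053], [-0.9755, -0.0702, -0.2087], [0.2085, 0.0096, -0.978]] [-0.0046, 0.5695, 1.2152]
side [[419.3767087896093, 0.0, 315.1502130972392], [0.0, 419.3767087896093, 200.8322690906232], [0.0, 0.0, 1.0]] [[-0.9831, -0.1831, 0.0036], [-0.0715, 0.3656, -0.928], [0.1685, -0.9126, -0.3726]] [0.558, 0.1252, 0.9709]
0.1 [0.24007004 0.60346942 0.20449061] [-3.13992309e+00 -3.10615707e-04  2.76280407e+00] 0.09429945254176016
```

View pics/top0.png

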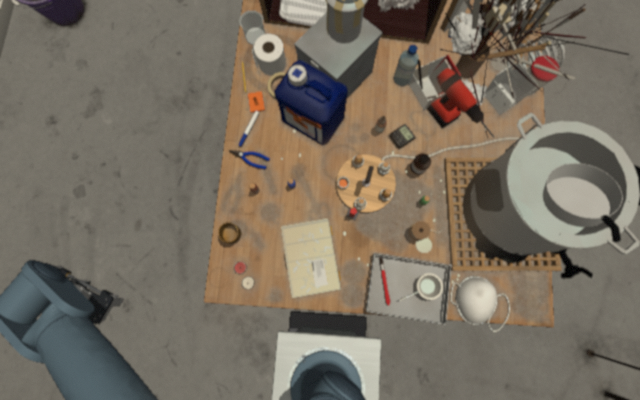

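View pics/side0.png

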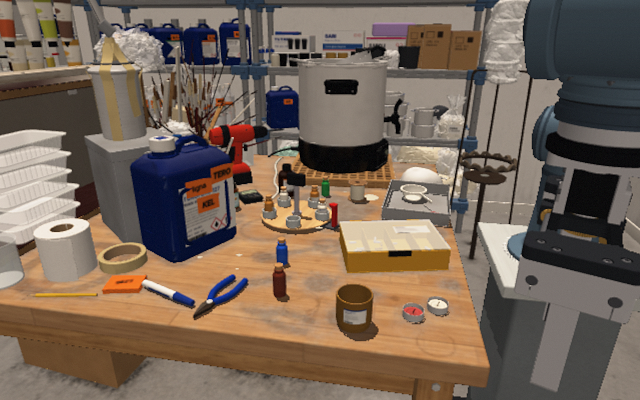

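The top view shows the carousel near (367,183), the pad near (343,184), the pointer near (351,212), the red vial near (253,190), and a blue look-alike near (292,185). The side view shows the red vial at about (280,282), with the blue one behind it at (282,252).

```bash
cat > h.py <<'E'
import numpy as np,cv2,pickle
def ray(c,u,v,z):
    """pixel -> world point on plane height z"""
    R,t=np.array(c["R"]),np.array(c["t"]); d=R.T@np.linalg.inv(c["K"])@[u,v,1]; o=-R.T@t
    return o+d*(z-o[2])/d[2]
def proj(c,X):
    p=c["K"]@(c["R"]@np.array(X)+c["t"]); return p[:2]/p[2]
def blob(c,lo,hi,roi,n=3):
    x0,y0,x1,y1=roi; m=cv2.inRange(cv2.cvtColor(c["image"][y0:y1,x0:x1],cv2.COLOR_RGB2HSV),lo,hi)
    k,_,st,ce=cv2.connectedComponentsWithStats(m); o=np.argsort(-st[1:,4])[:n]+1
    return [(ce[i]+[x0,y0],st[i,4],st[i,:4]+[x0,y0,0,0]) for i in o]
E
python3 - <<'E'
from h import *
d=pickle.load(open("c0.pkl","rb"))
a=cv2.resize(d["top"]["image"][140:230,235:435],None,fx=4,fy=4,interpolation=cv2.INTER_CUBIC)
b=cv2.resize(d["side"]["image"][165:305,245:345],None,fx=4,fy=4,interpolation=cv2.INTER_CUBIC)
cv2.imwrite("pics/t1.png",a[:,:,::-1]);cv2.imwrite("pics/s1.png",b[:,:,::-1])
E
```

```text
(no output)
```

View pics/t1.png

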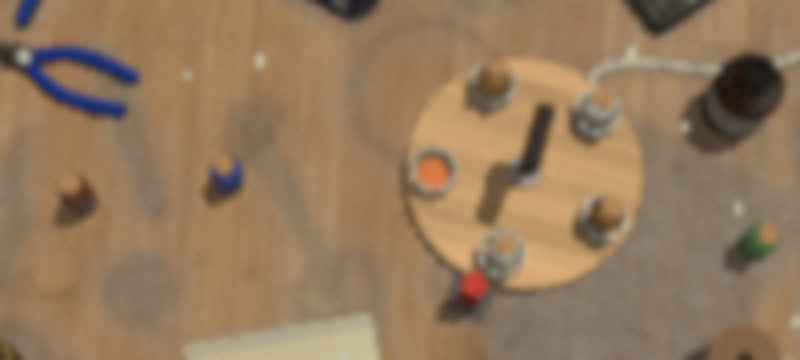

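View pics/s1.png

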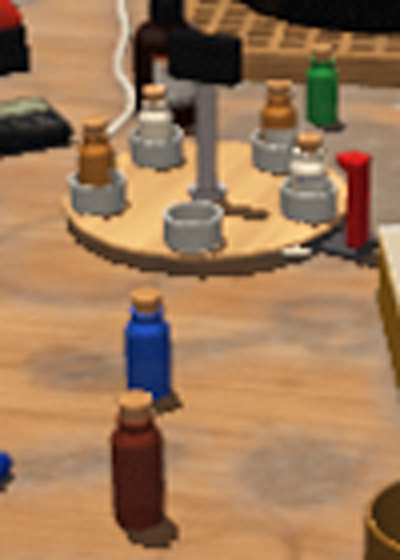

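The crops show the pad at top-view pixel (343,183), the red vial's cork at about (252.5,186), the pointer top at (353,211.5), and the knob bar centre at about (369.7,174.5). In the side view the vial runs from its cork at (279,264) to its base at (280,296).

```bash
python3 - <<'E'
from h import *
d=pickle.load(open("c0.pkl","rb")); T,S=d["top"],d["side"]
pb=blob(T,(3,150,150),(20,255,255),(330,170,360,196),1)[0]; print("pad",pb, ray(T,*pb[0],.018).round(4))
kb=blob(T,(0,0,0),(179,255,75),(360,160,380,190),1)[0]; print("knob",kb, ray(T,*kb[0],.130).round(4))
rb=blob(T,(0,180,120),(3,255,255),(343,200,363,222),1)[0]; print("ptr",rb, ray(T,*rb[0],.066).round(4))
sb=blob(S,(0,90,20),(12,255,150),(268,255,298,302),2); print("vial side",sb)
kk=blob(S,(0,0,0),(179,255,45),(284,168,308,190),1); print("knob side",kk)
tb=blob(T,(0,100,20),(14,255,200),(245,180,262,198),2); print("vial top",tb)
print("cork top z.068", ray(T,252.7,186.3,.066).round(4), "side body", ray(S,*sb[0][0],.026).round(4))
print("knob side",ray(S,*kk[0][0],.113).round(4))
E
```

```text
pad (array([342.77142857, 182.42857143]), np.int32(35), array([340, 180,   7,   6])) [ 0.6303 -0.0103  0.018 ]
knob (array([368.41304348, 175.02173913]), np.int32(46), array([365, 167,   7,  16])) [ 0.6303 -0.0828  0.13  ]
ptr (array([353. , 210.2]), np.int32(5), array([352, 209,   3,   3])) [ 0.5315 -0.0463  0.066 ]
vial side [(array([279.00842697, 283.1488764 ]), np.int32(356), array([272, 268,  14,  31])), (array([284.2, 300.8]), np.int32(5), array([283, 300,   4,   2]))]
knob side [(array([293.79087452, 177.65019011]), np.int32(263), array([284, 168,  21,  18]))]
vial top [(array([254.05357143, 188.98214286]), np.int32(56), array([250, 183,   9,  12])), (array([257.5, 192.5]), np.int32(2), array([257, 192,   2,   2]))]
cork top z.068 [0.5852 0.2728 0.066 ] side body [0.5878 0.2737 0.026 ]
knob side [ 0.6451 -0.1001  0.113 ]
```

>>> step_arm(series=[-0.222,-0.089,0,0,0,0,0,-0.222,-0.089,0,0,0,0,0,-0.222,-0.089,0,0,0,0,0,-0.222,-0.089,0,0,0,0,0,-0.222,-0.089,0,0,0,0,0,-0.222,-0.089,0,0,0,0,0,-0.222,-0.089,0,0,0,0,0,-0.222,-0.089,0,0,0,0,0,-0.222,-0.089,0,0,0,0,0,-0.222,-0.089,0,0,0,0,0])

```text
time: 1.1
tool_pos: [0.588, 0.2727, 0.205]
tcp_rot: [-3.141, -0.001, 2.763]
contact_force: [0.8, 0.8, -0.8]
finger_gap: 0.0937
finger_force: 0.0
```

>>> step_arm(series=[0,0,0,0,0,0.142,0,0,0,0,0,0,0.142,0,0,0,0,0,0,0.142,0,0,0,0,0,0,0.142,0,0,0,0,0,0,0.142,0,0,0,0,0,0,0.142,0,0,0,0,0,0,0.142,0,0,0,0,0,0,0.142,0,0,0,0,0,0,0,0,0,0,0,0,0,0,0])

```text
time: 2.1
tool_pos: [0.5868, 0.2743, 0.2051]
tcp_rot: [-3.141, 0.0, 1.576]
contact_force: [-0.8, 0.3, 0.0]
finger_gap: 0.0942
finger_force: 0.0
```

```bash
cat >> h.py <<'E'
from scipy.spatial.transform import Rotation as Ro
def delta(s,X):
    """move from present TCP to X in tool axes, step units (1 = 200 mm)"""
    return (Ro.from_euler("xyz",s["tcp_rot"]).as_matrix().T@(np.array(X)-s["tool_pos"])/.2).round(4)
E
python3 - <<'E'
from h import *
from workcell import bot
c=bot.capture("wrist"); pickle.dump(c,open("w1.pkl","wb")); cv2.imwrite("pics/w1.png",c["image"][:,:,::-1])
s=bot.get_state(); print(s["time"],s["tool_pos"],s["tcp_rot"],s["qpos"].round(3) if hasattr(s["qpos"],'round') else s["qpos"])
print("cam centre",(-c["R"].T@c["t"]).round(3)); print(proj(c,[.587,.273,.0]),proj(c,[.587,.273,.068]))
E
```

```text
2.15 [0.58690458 0.27431372 0.20515324] [-3.14107269e+00  1.52398724e-04  1.57579878e+00] [ 0.263  0.241  1.564 -0.     1.338  0.258]
cam centre [0.586 0.34  0.386]
[322.30689951 179.07168336] [322.39555592 189.96411168]
```

View pics/w1.png

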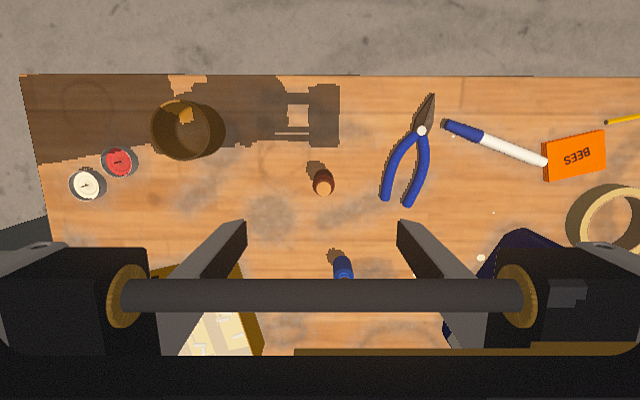

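The wrist view shows the red vial's cork at (324,189). I predicted (322,190), so the position is good to about 1 mm. I'll descend and grip.

>>> step_arm(series=[-0.002,0.005,0.2,0,0,0,0,0,0,0.2,0,0,0,0,0,0,0.2,0,0,0,0,0,0,0.2,0,0,0,0,0,0,0.11,0,0,0,0,0,0,0,0,0,0,0,0,0,0,0,0,0,255,0,0,0,0,0,0,255,0,0,0,0,0,0,255,0,0,0,0,0,0,255])

```text
time: 3.15
tool_pos: [0.589, 0.2743, 0.0251]
tcp_rot: [3.139, -0.001, 1.573]
contact_force: [0.4, 0.5, 0.3]
finger_gap: 0.0654
finger_force: 0.0
```

>>> step_arm(series=[0,0,0,0,0,0,255,0,0,0,0,0,0,255,0,0,0,0,0,0,255,0,0,-0.1,0,0,0,255,0,0,-0.15,0,0,0,255,0,0,-0.2,0,0,0,255,0,0,-0.15,0,0,0,255,0,0,-0.1,0,0,0,255,0,0,0,0,0,0,255,0,0,0,0,0,0,255])

```text
time: 4.15
tool_pos: [0.5878, 0.2739, 0.1629]
tcp_rot: [-3.141, 0.0, 1.573]
contact_force: [-0.3, 0.6, -1.0]
finger_gap: 0.0004
finger_force: 0.0
```

The fingers close more slowly than I allowed for, so they shut on air during the lift. I'll check that the vial still stands.

>>> step_arm(series=[0,0,-0.2,0,0,0,0,0,0,0,0,0,0,0,0,0,0,0,0,0,0,0,0,0,0,0,0,0,0,0,0,0,0,0,0,0,0,0,0,0,0,0,0,0,0,0,0,0,0,0,0,0,0,0,0,0,0,0,0,0,0,0,0,0,0,0,0,0,0,0])

```text
time: 5.15
tool_pos: [0.5881, 0.274, 0.2035]
tcp_rot: [3.141, -0.0, 1.573]
contact_force: [-0.7, 0.7, 0.7]
finger_gap: 0.0771
finger_force: 0.0
```

```bash
python3 - <<'E'
from h import *
from workcell import bot
c=bot.capture("wrist"); S=bot.capture("side")
cv2.imwrite("pics/w2.png",np.hstack([c["image"][120:270,220:420],S["image"][230:380,200:400]])[:,:,::-1])
s=bot.get_state(); print(s["time"],s["tool_pos"],s["finger_gap"])
print(proj(c,[.588,.274,.068]),[(b[0],b[1],b[2]) for b in blob(c,(0,90,20),(12,255,150),(290,150,350,210),2)],[(b[0],b[1],b[2]) for b in blob(S,(0,90,20),(12,255,150),(250,240,310,320),1)])
E
```

```text
5.25 [0.5881037  0.27397754 0.20350807] 0.0848035365744014
[322.06708162 189.07216935] [(array([321.6344086 , 178.40143369]), np.int32(279), array([311, 169,  22,  25]))] [(array([279.08403361, 283.17647059]), np.int32(357), array([273, 267,  14,  32]))]
```

View pics/w2.png

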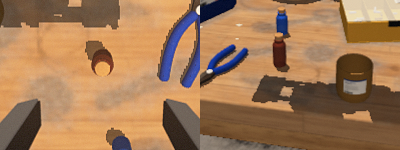

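The vial still stands where it was, with its cork at about (322,188) in the wrist image. I'll go down again and give the fingers the full time to close.

>>> step_arm(series=[0,0,0.2,0,0,0,60,0,0,0.2,0,0,0,60,0,0,0.2,0,0,0,60,0,0,0.2,0,0,0,60,0,0,0.1,0,0,0,60,0,0,0,0,0,0,60,0,0,0,0,0,0,255,0,0,0,0,0,0,255,0,0,0,0,0,0,255,0,0,0,0,0,0,255])

```text
time: 6.25
tool_pos: [0.589, 0.2742, 0.025]
tcp_rot: [3.139, -0.001, 1.573]
contact_force: [0.7, 0.4, 0.1]
finger_gap: 0.0436
finger_force: 0.0
```

>>> step_arm(series=[0,0,0,0,0,0,255,0,0,0,0,0,0,255,0,0,0,0,0,0,255,0,0,0,0,0,0,255,0,0,0,0,0,0,255,0,0,0,0,0,0,255,0,0,0,0,0,0,255,0,0,0,0,0,0,255,0,0,0,0,0,0,255,0,0,0,0,0,0,255])

```text
time: 7.25
tool_pos: [0.5882, 0.274, 0.0237]
tcp_rot: [3.141, -0.0, 1.573]
contact_force: [-0.9, -0.4, 5.0]
finger_gap: 0.0248
finger_force: 30.0
```

>>> step_arm(series=[0,0,-0.1,0,0,0,255,0,0,-0.2,0,0,0,255,0,0,-0.2,0,0,0,255,0,0,-0.2,0,0,0,255,-0.1,0.02,-0.1,0,0,0,255,-0.18,0.03,0,0,0,0,255,-0.18,0.03,0,0,0,0,255,-0.18,0.03,0,0,0,0,255,-0.18,0.03,0,0,0,0,255,-0.18,0.03,0,0,0,0,255])

```text
time: 8.25
tool_pos: [0.6222, 0.0726, 0.1825]
tcp_rot: [-3.141, -0.0, 1.573]
contact_force: [0.4, 0.9, -0.8]
finger_gap: 0.025
finger_force: 30.0
```

>>> step_arm(series=[-0.18,0.03,0,0,0,0,255,-0.14,0.01,0,0,0,0,255,-0.1,0,0,0,0,0,255,0,0,0,0,0,0,255,0,0,0,0,0,0,255,0,0,0,0,0,0,255,0,0,0,0,0,0,255,0,0,0,0,0,0,255,0,0,0,0,0,0,255,0,0,0,0,0,0,255])

```text
time: 9.25
tool_pos: [0.6308, -0.0096, 0.1835]
tcp_rot: [3.141, 0.0, 1.574]
contact_force: [-0.5, -0.5, 0.0]
finger_gap: 0.0249
finger_force: 30.0
```

```bash
python3 - <<'E'
from h import *
from workcell import bot
c=bot.capture("wrist"); pickle.dump(c,open("w3.pkl","wb")); cv2.imwrite("pics/w3.png",c["image"][:,:,::-1])
s=bot.get_state(); print(s["time"],s["tool_pos"],s["tcp_rot"],s["finger_gap"],s["finger_force"])
print(proj(c,[.6303,-.0103,.018]))
for b in blob(c,(3,150,150),(16,255,255),(200,50,440,300),3): print(b, ray(c,*b[0],.018).round(4))
E
```

```text
9.3 [ 0.63073885 -0.00971164  0.18345882] [-3.14159234e+00 -2.88245096e-06  1.57351609e+00] 0.025363202367374254 29.999953508377075
[321.72010887 184.41598084]
(array([391.93167702, 233.76397516]), np.int32(322), array([380, 222,  24,  25])) [ 0.7156 -0.0708  0.018 ]
(array([224.34939759, 227.74096386]), np.int32(166), array([216, 219,  19,  20])) [ 0.5131 -0.0639  0.018 ]
(array([311.13333333, 268.8       ]), np.int32(45), array([305, 265,  13,   7])) [ 0.6176 -0.1174  0.018 ]
```

View pics/w3.png

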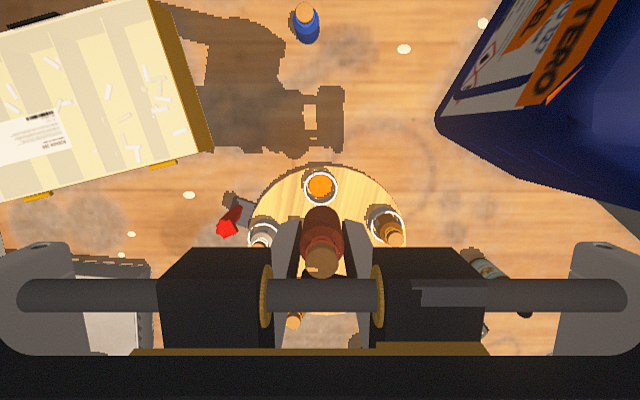

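The pad shows at about (320,185), and I predicted (322,184). The vial hangs straight, with the top of its lower rim at about (322,206). One quick refinement follows.

```bash
python3 - <<'E'
from h import *
c=pickle.load(open("w3.pkl","rb"))
for b in blob(c,(5,170,150),(24,255,255),(300,165,342,203),1): print("pad",b, ray(c,*b[0],.018).round(4))
for b in blob(c,(0,90,20),(11,255,150),(295,195,350,262),1): print("vial",b)
tx,ty=.6307,-.0097
for z in (.160,.185,.210):
    p=[proj(c,[tx+.013*np.cos(a),ty+.013*np.sin(a),z]) for a in np.linspace(0,6.28,60)]
    print(z,np.min(p,0).round(1),np.max(p,0).round(1))
r=blob(c,(0,170,120),(4,255,255),(212,200,250,240),1)[0]; print("ptr",r)
print(ray(c,*r[0],.055).round(4))
E
```

```text
pad (array([320.01860465, 185.74418605]), np.int32(430), array([309, 175,  23,  23])) [ 0.6283 -0.0119  0.018 ]
vial (array([321.53646409, 231.9281768 ]), np.int32(1810), array([295, 206,  55,  56]))
0.16 [304.  203.8] [340.7 238.9]
0.185 [301.7 214. ] [343.2 253.2]
0.21 [298.8 227.2] [346.4 271.7]
ptr (array([225.35517241, 227.96896552]), np.int32(290), array([216, 218,  21,  21]))
[ 0.5267 -0.0513  0.055 ]
```

>>> step_arm(series=[-0.0045,-0.009,0.1,0,0,0,255,0,0,0.15,0,0,0,255,0,0,0.15,0,0,0,255,0,0,0.1,0,0,0,255,0,0,0.08,0,0,0,255,0,0,0,0,0,0,255,0,0,0,0,0,0,255,0,0,0,0,0,0,255,0,0,0,0,0,0,255,0,0,0,0,0,0,255])

```text
time: 10.3
tool_pos: [0.6296, -0.011, 0.0685]
tcp_rot: [3.14, 0.0, 1.573]
contact_force: [0.9, -0.3, -0.2]
finger_gap: 0.0249
finger_force: 30.0
```

```bash
python3 - <<'E'
from h import *
from workcell import bot
c=bot.capture("wrist"); S=bot.capture("side")
s=bot.get_state(); print(s["time"],s["tool_pos"],s["contact_force"].round(2))
a=cv2.resize(c["image"][150:270,240:400],None,fx=2.5,fy=2.5); b=cv2.resize(S["image"][170:290,240:400],None,fx=2.5,fy=2.5)
cv2.imwrite("pics/w4.png",np.hstack([a,b])[:,:,::-1])
E
```

```text
10.4 [ 0.62928093 -0.01089621  0.0680601 ] [-0.4   0.08 -1.36]
```

View pics/w4.png

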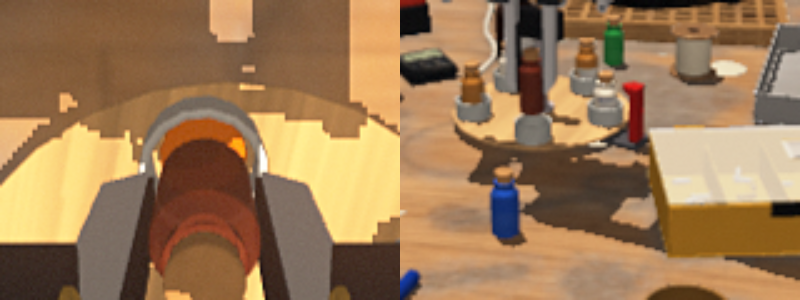

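The wrist crop shows the vial bottom centred over the cup ring, with ring centre at about 204 and vial at about 207 crop px. I'll lower it, with tip height about 42 mm when it rests on the pad.

>>> step_arm(series=[0,0,0.03,0,0,0,255,0,0,0.03,0,0,0,255,0,0,0.03,0,0,0,255,0,0,0.02,0,0,0,255,0,0,0.015,0,0,0,255,0,0,0.005,0,0,0,255,0,0,0,0,0,0,255,0,0,0,0,0,0,255,0,0,0,0,0,0,255,0,0,0,0,0,0,255])

```text
time: 11.4
tool_pos: [0.6293, -0.0109, 0.0417]
tcp_rot: [3.141, 0.0, 1.573]
contact_force: [1.1, 0.8, 1.8]
finger_gap: 0.0254
finger_force: 30.0
```

>>> step_arm(series=[0,0,0,0,0,0,120,0,0,0,0,0,0,120,0,0,0,0,0,0,120,0,0,0,0,0,0,120,0,0,0,0,0,0,120,0,0,-0.1,0,0,0,120,0,0,-0.15,0,0,0,120,0,0,-0.2,0,0,0,120,0,0,-0.15,0,0,0,120,0,0,0,0,0,0,120])

```text
time: 12.4
tool_pos: [0.6322, -0.0114, 0.1673]
tcp_rot: [3.132, 0.002, 1.573]
contact_force: [0.6, -0.2, 0.9]
finger_gap: 0.0498
finger_force: 0.0
```

```bash
python3 - <<'E'
from h import *
from workcell import bot
c=bot.capture("wrist"); S=bot.capture("side"); pickle.dump((c,S),open("w5.pkl","wb"))
s=bot.get_state(); print(s["time"],s["tool_pos"],s["contact_force"].round(2),s["finger_gap"])
a=c["image"][120:400,160:480]; b=cv2.resize(S["image"][165:270,250:370],None,fx=8/3,fy=8/3)
cv2.imwrite("pics/w5.png",np.hstack([a,b])[:,:,::-1])
E
```

```text
12.5 [ 0.6290784  -0.01086478  0.16168062] [ 0.59 -0.06 -0.94] 0.049715653667091325
```

View pics/w5.png

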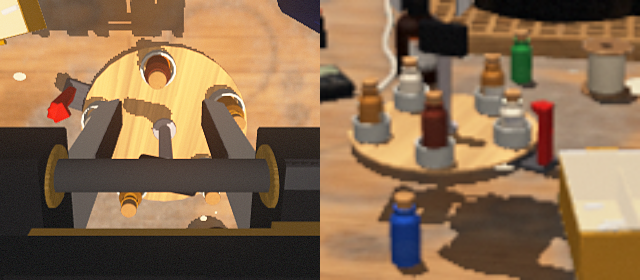

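The vial now stands in its cup in both views. Next I measure the knob's centre and angle.

```bash
python3 - <<'E'
from h import *
from workcell import bot
d=pickle.load(open("c0.pkl","rb")); T=d["top"]
x0,y0,x1,y1=360,160,380,190
m=cv2.inRange(cv2.cvtColor(T["image"][y0:y1,x0:x1],cv2.COLOR_RGB2HSV),(0,0,0),(179,255,80))
m=(cv2.connectedComponents(m)[1]==1)
v,u=np.nonzero(m); P=np.array([ray(T,a+x0,b+y0,.13)[:2] for a,b in zip(u,v)])
w,V=np.linalg.eigh(np.cov(P.T)); print(len(P),P.mean(0),P.min(0),P.max(0),np.degrees(np.arctan2(*V[::-1,1])),2*np.sqrt(3*w))
# plate outline: wooden disc in top view is 196 mm; wrist w5: post
c,S=pickle.load(open("w5.pkl","rb"))
b=blob(S,(0,0,0),(179,255,45),(284,168,308,192),1)
m=cv2.inRange(cv2.cvtColor(S["image"],cv2.COLOR_RGB2HSV)[165:200,280:310],(0,0,0),(179,255,60))
for r in m: print("".join(".#"[k>0] for k in r))
E
```

```text
53 [ 0.62887103 -0.08238435] [ 0.60463037 -0.09246203] [ 0.65585029 -0.07063724] 164.42280359806966 [0.00962935 0.05596339]Traceback (most recent call last):
  File "<stdin>", line 13, in <module>
  File "<stdin>", line 13, in <genexpr>
TypeError: string indices must be integers, not 'numpy.bool'
```

>>> step_arm(series=[-0.18,0,0,0,0,0,60,-0.18,0,0,0,0,0.142,60,0,0,0,0,0,0.142,60,0,0,0,0,0,0.142,60,0,0,0,0,0,0.142,60,0,0,0,0,0,0.142,60,0,0,0,0,0,0.142,60,0,0,0,0,0,0.142,60,0,0,0,0,0,0.142,60,0,0,0,0,0,0.142,60])

```text
time: 13.5
tool_pos: [0.6276, -0.0824, 0.1585]
tcp_rot: [-3.139, 0.004, 0.229]
contact_force: [-0.1, 0.2, 0.1]
finger_gap: 0.0721
finger_force: 0.0
```

>>> step_arm(series=[0,0,0,0,0,0.142,60,0,0,0,0,0,0.142,60,0,0,0,0,0,0.142,60,0,0,0,0,0,0.062,60,0,0,0,0,0,0,60,0,0,0,0,0,0,60,0,0,0,0,0,0,60,0,0,0,0,0,0,60,0,0,0,0,0,0,60,0,0,0,0,0,0,60])

```text
time: 14.5
tool_pos: [0.6291, -0.0828, 0.1615]
tcp_rot: [-3.142, -0.0, -0.276]
contact_force: [0.3, 0.6, 0.2]
finger_gap: 0.0723
finger_force: 0.0
```

```bash
python3 - <<'E'
from h import *
from workcell import bot
c=bot.capture("wrist"); pickle.dump(c,open("w6.pkl","wb")); cv2.imwrite("pics/w6.png",c["image"][:,:,::-1])
s=bot.get_state(); print(s["time"],s["tool_pos"],np.degrees(s["tcp_rot"]),s["qpos"],s["finger_gap"])
print("centre",proj(c,[.629,-.0824,.13]))
for q in (-.026,.026): print("end",proj(c,[.629+q*np.cos(-.28),-.0824+q*np.sin(-.28),.13]))
E
```

```text
14.55 [ 0.62914549 -0.08284356  0.16153175] [-1.79999574e+02 -5.97631150e-03 -1.58139588e+01] [-3.09313805e-01  2.50201267e-01  1.63462555e+00  1.14713019e-05
  1.25666184e+00  1.53748463e+00] 0.07197702017129645
centre [321.16336934 216.36529828]
end [320.99272888 249.48684031]
end [321.34342244 181.41675074]
```

View pics/w6.png

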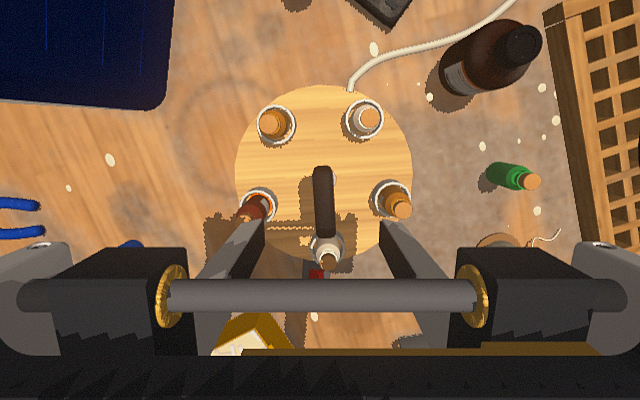

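The bar knob shows dark at about columns 313–336 and rows 167–237, with my prediction centred on (321,216). The pad cup with the red vial is at lower left (257,203) and the pointer at (316,273). I'll refine numerically.

```bash
python3 - <<'E'
from h import *
c=pickle.load(open("w6.pkl","rb")); s=dict(tool_pos=np.array([.62915,-.08284,.16153]),tcp_rot=np.array([-np.pi,0,-.276]))
h=cv2.cvtColor(c["image"],cv2.COLOR_RGB2HSV)
m=cv2.inRange(h[155:245,295:350],(0,0,0),(179,255,75))
for i in range(0,90,5): 
    k=np.nonzero(m[i])[0]; print(155+i,(k.min()+295,k.max()+295,len(k)) if len(k) else None, h[155+i,324,2])
# plate outline points (wood colour edge) seen on upper arc -> circle on z=.014
w=cv2.inRange(h,(12,60,150),(28,170,255))
pts=[]
for r in range(90,190,6):
    k=np.nonzero(np.abs(np.diff(h[r,:,2].astype(int)))>25)[0]; k=k[(k>225)&(k<425)]
    if len(k)>1: pts+= [ray(c,k.min(),r,.014)[:2],ray(c,k.max()+1,r,.014)[:2]]
P=np.array(pts)
from scipy.optimize import least_squares
f=least_squares(lambda p:np.hypot(*(P-p).T)-.098,[.629,-.083],loss="soft_l1",f_scale=.002)
print("plate",f.x,np.abs(f.fun).round(4))
print("proj axis",proj(c,[.62915,-.08284,.014]),proj(c,[.62915,-.08284,.096]))
E
```

```text
155 None 242
160 None 246
165 None 173
170 (np.int64(314), np.int64(330), 17) 74
175 (np.int64(312), np.int64(331), 9) 81
180 (np.int64(313), np.int64(332), 9) 80
185 (np.int64(313), np.int64(332), 12) 78
190 (np.int64(313), np.int64(332), 15) 75
195 (np.int64(314), np.int64(332), 14) 75
200 (np.int64(314), np.int64(333), 17) 76
205 (np.int64(314), np.int64(333), 20) 71
210 (np.int64(315), np.int64(333), 19) 74
215 (np.int64(315), np.int64(334), 20) 68
220 (np.int64(315), np.int64(334), 20) 67
225 (np.int64(316), np.int64(334), 19) 62
230 (np.int64(316), np.int64(335), 20) 49
235 (np.int64(317), np.int64(334), 18) 50
240 (np.int64(311), np.int64(311), 1) 150
plate [ 0.63372137 -0.08704378] [0.0019 0.0423 0.0097 0.0016 0.0007 0.0002 0.0019 0.0007 0.0006 0.0005
 0.0025 0.0003 0.002  0.0006 0.0146 0.0006 0.0204 0.0001 0.0021 0.0005
 0.0796 0.0001 0.0012 0.0003 0.0013 0.0012 0.0245 0.0006]
proj axis [321.61701317 185.32824964] [321.65941827 204.20000753]
```

>>> step_arm(series=[0.029,0.0135,0,0,0,0,60,0,0,0,0,0,-0.062,60,0,0,0.1,0,0,0,60,0,0,0.12,0,0,0,60,0,0,0.1,0,0,0,60,0,0,0,0,0,0,60,0,0,0,0,0,0,255,0,0,0,0,0,0,255,0,0,0,0,0,0,255,0,0,0,0,0,0,255])

```text
time: 15.55
tool_pos: [0.6347, -0.0872, 0.0986]
tcp_rot: [3.141, -0.002, -0.211]
contact_force: [-0.3, -0.4, -0.1]
finger_gap: 0.0432
finger_force: 0.0
```

>>> step_arm(series=[0,0,0,0,0,0,255,0,0,0,0,0,0,255,0,0,0,0,0,0,255,0,0,0,0,0,0,255,0,0,0,0,0,0,255,0,0,0,0,0,0,255,0,0,0,0,0,0,255,0,0,0,0,0,0,255,0,0,0,0,0,0,255,0,0,0,0,0,0,255])

```text
time: 16.55
tool_pos: [0.6341, -0.0864, 0.0975]
tcp_rot: [-3.141, 0.0, -0.211]
contact_force: [1.4, 5.6, 1.0]
finger_gap: 0.0148
finger_force: 30.0
```

```bash
python3 - <<'E'
from h import *
from workcell import bot
s=bot.get_state(); print(s["time"],s["tool_pos"],np.degrees(s["tcp_rot"]),s["contact_force"].round(1),s["ft_torque"].round(2),s["finger_gap"],s["finger_force"])
A=np.array([.6340,-.0870])
c=pickle.load(open("w6.pkl","rb"))
# pointer and red vial azimuth about axis, from w3 (pad at rest) and w6
w=pickle.load(open("w3.pkl","rb"));T=pickle.load(open("c0.pkl","rb"))["top"]
az=lambda p:np.degrees(np.arctan2(*(p[:2]-A)[::-1]))%360
print("pad az w3",az(ray(w,320,185.7,.018)),"top",az(ray(T,342.8,182.4,.018)))
# pointer: base/extent; red blobs
for n,i,roi in (("w3",w,(205,190,260,245)),("w6",c,(300,255,330,282)),("top",T,(343,200,363,222))):
    for b in blob(i,(0,150,60),(5,255,255),roi,1): print(n,b,[(z,ray(i,*b[0],z).round(4)[:2],az(ray(i,*b[0],z)).round(1)) for z in (.045,.066)])
E
```

```text
16.55 [ 0.63407169 -0.08639337  0.09748167] [-1.79938696e+02  8.73156593e-04 -1.20992388e+01] [1.4 5.6 1. ] [ 0.9  -0.03  0.05] 0.014760761593173799 29.99765932559967
pad az w3 94.33706962553904 top 92.69452908609345
w3 (array([228.39574468, 222.93829787]), np.int32(470), array([216, 205,  27,  34])) [(0.045, array([ 0.5271, -0.0489]), np.float64(160.4)), (0.066, array([ 0.5339, -0.042 ]), np.float64(155.8))]
w6 (array([315.82575758, 273.84848485]), np.int32(132), array([309, 269,  15,  10])) [(0.045, array([ 0.5434, -0.0522]), np.float64(159.0)), (0.066, array([ 0.5539, -0.0556]), np.float64(158.6))]
top (array([352.71428571, 211.4       ]), np.int32(35), array([350, 208,   7,   8])) [(0.045, array([ 0.5315, -0.0468]), np.float64(158.6)), (0.066, array([ 0.5277, -0.0457]), np.float64(158.7))]
```

>>> step_arm(series=[0,0,0,0,0,-0.03,255,0,0,0,0,0,-0.05,255,0,0,0,0,0,-0.065,255,0,0,0,0,0,-0.065,255,0,0,0,0,0,-0.065,255,0,0,0,0,0,-0.065,255,0,0,0,0,0,-0.065,255,0,0,0,0,0,-0.065,255,0,0,0,0,0,-0.065,255,0,0,0,0,0,-0.065,255])

```text
time: 17.55
tool_pos: [0.6343, -0.0883, 0.0975]
tcp_rot: [3.139, -0.0, 0.419]
contact_force: [2.4, -1.2, -1.9]
finger_gap: 0.015
finger_force: 30.0
```

>>> step_arm(series=[0,0,0,0,0,-0.065,255,0,0,0,0,0,-0.065,255,0,0,0,0,0,-0.065,255,0,0,0,0,0,-0.065,255,0,0,0,0,0,-0.065,255,0,0,0,0,0,-0.065,255,0,0,0,0,0,-0.05,255,0,0,0,0,0,-0.03,255,0,0,0,0,0,-0.03,255,0,0,0,0,0,0,255])

```text
time: 18.55
tool_pos: [0.6353, -0.0896, 0.0975]
tcp_rot: [3.136, 0.001, 0.941]
contact_force: [6.3, -5.7, -5.5]
finger_gap: 0.0149
finger_force: 30.0
```

```bash
python3 - <<'E'
from h import *
from workcell import bot
c,T,S=[bot.capture(n) for n in ("wrist","top","side")]; pickle.dump((c,T,S),open("w7.pkl","wb"))
s=bot.get_state(); print(s["time"],s["tool_pos"],np.degrees(s["tcp_rot"]),s["contact_force"].round(1),s["ft_torque"].round(2),s["finger_gap"],s["finger_force"])
A=np.array([.6340,-.0870]);fs=A+.075*np.array([np.cos(np.radians(158.7)),np.sin(np.radians(158.7))])
print("expected vial mid px",proj(c,[*fs,.052]),proj(T,[*fs,.052]),proj(S,[*fs,.052]), proj(S,[*fs,.034]))
print(blob(S,(0,90,20),(12,255,150),(290,190,345,250),3))
k=cv2.resize
a=c["image"][60:300,180:460]; b=k(S["image"][165:255,250:370],None,fx=8/3,fy=8/3); d=k(T["image"][150:230,320:400],None,fx=3,fy=3)
cv2.imwrite("pics/w7.png",np.hstack([a[:,:],b,d])[:,:800,::-1])
E
```

```text
18.7 [ 0.63535291 -0.08965189  0.09753141] [1.79680915e+02 7.11770121e-02 5.38650295e+01] [ 7.9 -5.3 -4.6] [-0.56 -0.65  0.06] 0.014892580738414254 30.030997395515442
expected vial mid px [227.1455879  233.60089078] [357.53948194 201.16047871] [320.69638757 206.44428089] [320.63805743 212.73354259]
[(array([333.96129032, 213.78064516]), np.int32(155), array([329, 202,   9,  26])), (array([321.2027027 , 205.60135135]), np.int32(148), array([317, 197,  10,  18])), (array([315.61538462, 240.96153846]), np.int32(26), array([311, 237,  10,   9]))]
```

The picture limit is reached, so I check by numbers. The side view already agrees: vial at (321.2,205.6) against an expected (320.7,206.4). One cross-check in the other views follows.

```bash
python3 - <<'E'
from h import *
c,T,S=pickle.load(open("w7.pkl","rb"))
A=np.array([.6340,-.0870])
print("side ray",ray(S,321.5,205.8,.051).round(4)[:2])
for n,i,roi in (("top",T,(345,188,370,222)),("wrist",c,(190,180,290,275))):
    for b in blob(i,(0,90,20),(12,255,150),roi,3): print(n,b)
    for b in blob(i,(0,170,150),(5,255,255),roi,1): print(" red",b)
# cups in the wrist view: expected visible corks of the others (azimuth 158.7+72k)
for k,z in ((1,.076),(2,.076),(3,.076),(4,.076)):
    a=np.radians(158.7-72*k); print(k,proj(c,[*(A+.075*np.array([np.cos(a),np.sin(a)])),.014]).round(1))
g=cv2.cvtColor(c["image"],cv2.COLOR_RGB2GRAY)
C=cv2.HoughCircles(cv2.medianBlur(g,3),cv2.HOUGH_GRADIENT,1,25,param1=120,param2=16,minRadius=14,maxRadius=26)
if C is not None: print([q.round(0).tolist() for q in C[0] if 80<q[1]<260 and 180<q[0]<480])
E
```

```text
side ray [ 0.5632 -0.0669]
wrist (array([220.54151881, 231.90986515]), np.int32(1409), array([190, 211,  64,  47]))
wrist (array([249.6, 248.6]), np.int32(5), array([249, 248,   3,   3]))
wrist (array([287.6, 250.8]), np.int32(5), array([287, 250,   2,   3]))
1 [271.2 126.7]
2 [374.3 132.7]
3 [395.  227.2]
4 [314.7 274.8]
[[378.0, 128.0, 21.0], [264.0, 128.0, 21.0], [406.0, 230.0, 19.0], [234.0, 228.0, 20.0]]
```

```bash
python3 - <<'E'
from h import *
c,T,S=pickle.load(open("w7.pkl","rb"))
from scipy.optimize import least_squares
px=[(378,128),(264,128),(406,230),(234,228)]
for z in (.034,.03):
    P=np.array([ray(c,*p,z)[:2] for p in px])
    k=np.round((np.degrees(np.arctan2(*(P-P.mean(0)*0-[.635,-.088]).T[::-1]))-158.7)/72)
    def res(q):
        a=q[2]+np.radians(72)*k; return (P-(q[:2]+.075*np.c_[np.cos(a),np.sin(a)])).ravel()
    f=least_squares(res,[.635,-.088,2.77]); print(z,k,f.x[:2].round(4),np.degrees(f.x[2]).round(1),(f.fun*1e3).round(1))
E
```

```text
0.034 [-2. -1. -3.  0.] [ 0.6358 -0.0865] 161.4 [ 0.9 -0.1 -0.9  0.2  1.3 -1.4 -1.3  1.3]
0.03 [-2. -1. -3.  0.] [ 0.6354 -0.0871] 161.4 [ 1.9  0.  -1.1  1.2  1.9 -2.7 -2.7  1.5]
```

The cup is at about 161–162° and the pointer at about 158–159°. I'll turn back 3° and relieve the small side load.

>>> step_arm(series=[0,0.004,0,0,0,0.015,255,0,0.004,0,0,0,0.02,255,0,0,0,0,0,0.015,255,0,0,0,0,0,0,255,0,0,0,0,0,0,255,0,0,0,0,0,0,255,0,0,0,0,0,0,255,0,0,0,0,0,0,255,0,0,0,0,0,0,255,0,0,0,0,0,0,255])

```text
time: 19.7
tool_pos: [0.6352, -0.0895, 0.0975]
tcp_rot: [3.14, 0.002, 0.888]
contact_force: [0.7, -6.0, -1.5]
finger_gap: 0.0148
finger_force: 30.0
```

```bash
python3 - <<'E'
from h import *
from workcell import bot
S=bot.capture("side"); s=bot.get_state()
print(s["time"],s["contact_force"].round(1),np.degrees(s["tcp_rot"]).round(1),s["finger_force"],[b[:2] for b in blob(S,(0,90,20),(12,255,150),(290,190,345,250),2)])
print(bot.sign_off())
E
```

```text
19.75 [ 0.2 -5.9 -1.1] [1.799e+02 1.000e-01 5.090e+01] 30.002218186855316 [(array([333.84375, 213.71875]), np.int32(160)), (array([320.33333333, 206.07843137]), np.int32(153))]
the job is handed in; nothing more can be done
None
```

I handed the job in at about 20 s: the red-brown vial stands in the orange-pad cup, turned to within about 2° of the red pointer by my measurements, with the knob still gripped at 30 N; `sign_off()` returned no verdict.

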